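Hover the drilled watering cap over the planter

ROBOT

A 6-joint arm with a two-finger parallel gripper is mounted at the origin on the work surface. World frame = base frame: x ahead of the robot, y to its left, z up, the work surface at z = 0. Lengths are in mm, angles in rad, forces in N, time in s.
With the tool pointing down it reaches from about 350 to 1000 mm from the base axis. Payload 7.1 kg.
Tool frame: the origin (TCP) lies on the centre line of the jaws, within the pads' length; the fingertips stand 8 mm ahead of it and the grasp point (between the pads) lies 11 mm behind it; z points along the fingers, y is the line along which they close (so a half turn about z gives the same grasp; the last joint's range is limited). The gripper opens to 85 mm and grips with 20 to 120 N. Pads are 22 mm wide; open, the fingers measure 114 mm over their backs; the gripper's body (76 mm by 85 mm) begins 54 mm behind the grasp point. The pads swing forward as they close: fully open they stand 13 mm farther back than shut.
Start: joints at [1.192, 0.423, 1.63, -0, 1.089, -0.019], TCP at [220.022, 584.974, 239.319] pointing down, gripper open.
Joint ranges: [-3, 3], [-0.9, 2.11], [0.09, 2.58], [-1.31, 4.45], [0.11, 2.69], [-2.54, 2.54]. Speed limits (rad/s): [2.39, 2.39, 3.01, 3.14, 3.14, 3.14].

INTERFACE

Orientations are given as a rotation vector (axis times angle).
In Python, from workcell import r gives the robot as it stands.
- The arm moves only by the tool send_rows, never from a script. Its argument "motion" is a list of rows, each an object with "dp": the shift along the tool's x, y, z normalised to -1 to 1, where 1 is 100 cm, a list of three; "yaw": the turn about the tool's z normalised to -1 to 1, where 1 is 0.15 rad; "gripper": the closure, from -1 (fully open) to 1 (shut). In form: [{"dp": [tx, ty, tz], "yaw": yaw, "gripper": gripper}, ...]. A call has 1 to 8 rows; each row shifts and turns the commanded pose from where the row before left it, along the tool's axes as they then stand; what a row does not reach is not made up. A row lasts 1/10 s, in which the tool goes at most 50 mm and 8.59 degrees, less where a joint would pass 70% of its speed; a pose out of reach is approached as far as the arm can. A call with a number of a shift or a turn outside -1 to 1 is refused whole. A call with a gripper value outside its range is refused whole. The fingers move at their own pace and stop on an object; the grip force is fixed at half the most. Time passes only in rows, so rows that do not move let the fingers close. It gives the time, the measured TCP pose, the force, the opening and the grip force at its end, in the units of the state.
- r.read_state(): the state, without advancing time (a new reading comes with each control period).
- r.camera(name): name is "side" or "top" or "wrist"; returns a dict with "color" (400x640x3 uint8, red, green, blue), "fx", "fy", "cx", "cy" (pixels), "D" ([k1, k2, p1, p2, k3] as OpenCV has them; the pictures are not rectified), "eye" and "rotation" of the camera in the world; the wrist camera has in their place "hand_eye" (4x4, takes a point from camera to tool coordinates, whose origin is the TCP and whose axes are the flange's). Camera axes: x right, y down, z forward; pixel columns grow to the right and rows downward; lengths in mm; the calibration is good to about 2 mm. A picture is of the moment at which its call begins: read the wrist's pose just before it. There is no depth.
- r.close_job(): hands the job in; it is judged then, once.
The state is a dict: "t": time; "joints": joint angles; "qd": joint speeds; "joint_torque": joint torques, N m; "ee_pos": TCP position; "ee_rot": TCP orientation; "contact_force": force on the tool from outside, world axes, zero at the start; "ft_torque": the same for the moment, N m; "gripper_width": finger opening in mm; "gripper_force": force on a finger pad.
Only numpy, scipy, OpenCV 4.12 (cv2) and the standard library are available. Lean on these libraries where they do the work, as an engineer would, in place of code of your own. Each camera call takes 0.05 s, during which the arm holds its last target. There are 200 camera calls.

TASK

I have just drilled the grey watering cap that sits in the small vise: slide the vise's jaw fully open and leave it open, then lift the cap out by its upright fin and carry it over the top of the glass jar to the two-tier planter. Finish while still holding it level and still about 1 cm above the rim of the planter's upper tier, centred over the mouth and turned to match it, long side along long side, so that I can check the fit before it goes in; do not put it down or let go. Neither the cap nor the robot may touch the planter, and leave the jar, mug and trowel where they are.

Things in the scene. Friction and masses are not known exactly. Their poses are not given: they have to be found in the camera images.
- vise: Small aluminium vise fixed to the sill, 190 (x) by 100 (y) mm, origin on the sill. Bed, on which the cap lies, 30 mm high, x = -62 to 127 mm. Fixed jaw x = -60 to -34 mm, 56 mm high. Steel sliding jaw 96 mm wide (y), x = 33.5 to 69.5 mm when shut, top 57 mm above the sill; its lip (top 50 mm high) reaches 6 mm over the cap plate and traps it until the jaw is slid away along +x.
- vise_jaw (a joint): Travel of the sliding jaw, m: 0 = shut on the cap, 0.050 = fully open, against its stop. It moves along the vise's +x, stays where it is left, and takes about 3 N to slide (no spring, no screw).
- jaw_tab (a point): Centre of the top of the upright steel tab on the sliding jaw, 90 mm above the sill, for gripping. The tab is 30 mm long (vise x), 14 mm thick (vise y) and stands 33 mm above the jaw's top. It moves with the jaw.
- cap: Drilled watering cap, grey plastic, about 0.1 kg: plate 66 (x) by 96 (y) by 10 mm with four 9 mm holes; in its middle an upright fin 40 mm long (x), 14 mm thick (y), its top 46 mm above the plate's underside. Origin at the centre of the underside, z up. Starts flat on the vise bed, axes parallel to the vise's, up to 8 mm off its centre line in y.
- planter: Two-tier planter of grey plastic, fixed, empty, origin on the sill under its centre. The lower tier measures 158 (x) by 188 (y) mm, 85 mm high; the upper tier on top of it 82 by 112 mm outside, 72 (x) by 102 (y) mm inside, its rim 165 mm above the sill.
- planter_mouth (a point): Centre of the upper tier's mouth, at the height of its rim (165 mm above the sill); axes as the planter's, z up, the long side of the mouth along y.
- jar: Closed glass jar with a hinged clamp lid, 90 mm in diameter (100 mm over the wire clamp), 140 mm high, loose, standing between vise and planter. Origin at the centre of its underside.
- mug: Blue enamel mug, 80 mm in diameter, 85 mm high, loose, with its handle at its +y. Origin at the centre of its underside.
- trowel: Stainless trowel with a wooden handle lying flat, about 275 mm long (x), 66 mm wide (y), 28 mm high, loose. Origin at its middle, underside; blade towards +x.
There are look-alikes about, which are no part of the job. Of the things that look like the mug, the largest one is meant.

How it is judged (in metres and radians):
On the way, in this order (a step that is already met when the one before it is completed fails the run):
1. the vise jaw is slid fully open (at least 42 of its 50 mm) while the cap still lies in the vise (value of joint vise_jaw above 0.042 m and z of cap in the frame of vise below 0.04 m), for 0.2 s.
2. the cap is lifted out of the vise in the gripper (z of cap in the frame of vise above 0.07 m and contact force between the fingers and cap above 1 N), for 0.1 s.
3. the cap passes over the jar: its centre within 80 mm of the jar's axis in plan, its underside above the jar's lid (horizontal distance between cap and jar below 0.08 m and z of cap in the frame of jar above 0.142 m), for 0.02 s.
At the end, for the whole second after the job is handed in: Cap held still and level (4 deg), underside 4 to 18 mm above the upper rim, centre within 7 mm of the mouth's, long sides within 0.09 rad; cap and arm off the planter; jaw open 40 mm or more; jar, mug, trowel within 15 mm of their starts, jar and mug upright (z of cap in the frame of planter_mouth between 0.004 and 0.018 m and horizontal distance between cap and planter_mouth below 0.007 m and angle between the y axis of cap and the y axis of planter_mouth, either way round below 0.09 rad and angle between cap's own z axis and vertical below 0.07 rad and contact force between the fingers and cap above 1 N and contact force between each of cap, the arm and planter below 0.05 N and linear speed of cap below 0.02 m/s and angular speed of cap below 0.2 rad/s and value of joint vise_jaw above 0.04 m and distance of each of jar, mug, trowel from where it was at the start of the episode below 0.015 m and angle between each of jar, mug's own z axis and vertical below 0.1 rad); the arm keeps its last pose, push and grip.
It fails at once if the cap touches the planter (contact force between cap and planter above 0.5 N).
It fails at once if the robot touches the planter (contact force between any of the arm, the fingers and planter above 0.5 N).
It fails at once if jar, mug or trowel is displaced by more than 20 mm (distance of any of jar, mug, trowel from where it was at the start of the episode above 0.02 m).
It also fails if it takes over 58 s, if anything falls off the work surface, if the arm or the gripper's body presses on something with over 40 N, if the wrist force passes 120 N, or if a joint passes its speed limit or range.

## Working session

There is one attempt and no reset: what is moved stays moved. The work goes in short steps, Python scripts to look and compute and a tool call to move; the robot and the scene stay as the last step left them, time stands still between calls to the robot, and variables do not carry over. Pictures are saved under pics/ and viewed, at most 10 in all, crops included, and the job is handed in when it is done.

Besides the shell and the picture viewer there is one more tool, called after "Call:" in YAML: its name, and indented under it one key for each argument. send_rows: Moves the arm, as the interface text tells. Its arguments: {"type":"object","properties":{"motion":{"type":"array"}},"required":["motion"]}

```bash
mkdir -p pics
cat > h.py <<'E'
import numpy as np, cv2, pickle
from scipy.spatial.transform import Rotation as R
from workcell import r
def snap(n,f):
    s=r.read_state(); c=r.camera(n)
    cv2.imwrite(f'pics/{f}.png',c['color'][...,::-1]); c['state']=s
    pickle.dump(c,open(f'pics/{f}.pkl','wb')); return c
def load(f): return pickle.load(open(f'pics/{f}.pkl','rb'))
def pose(c):
    if 'eye' in c: 
        return np.array(c['eye'],float),np.array(c['rotation'],float)
    s=c['state'];T=np.eye(4);T[:3,:3]=R.from_rotvec(s['ee_rot']).as_matrix();T[:3,3]=s['ee_pos']
    T=T@np.array(c['hand_eye']);return T[:3,3],T[:3,:3]
def ray(c,uv):
    K=np.array([[c['fx'],0,c['cx']],[0,c['fy'],c['cy']],[0,0,1.]])
    p=cv2.undistortPoints(np.array(uv,float).reshape(-1,1,2),K,np.array(c['D'],float)).reshape(-1,2)
    e,Rm=pose(c);d=np.c_[p,np.ones(len(p))]@Rm.T
    return e,d/np.linalg.norm(d,axis=1)[:,None]
def plane(c,uv,z):
    e,d=ray(c,uv);return e+d*((z-e[2])/d[:,2])[:,None]
def tri(obs):
    A=np.zeros((3,3));b=np.zeros(3);L=[]
    for c,uv in obs:
        e,d=ray(c,[uv]);P=np.eye(3)-np.outer(d[0],d[0]);A+=P;b+=P@e;L.append((P,e))
    x=np.linalg.solve(A,b);return x,[np.linalg.norm(P@(x-e)) for P,e in L]
def proj(c,X):
    e,Rm=pose(c);K=np.array([[c['fx'],0,c['cx']],[0,c['fy'],c['cy']],[0,0,1.]])
    q=(np.atleast_2d(X)-e)@Rm
    return cv2.projectPoints(q,np.zeros(3),np.zeros(3),K,np.array(c['D'],float))[0].reshape(-1,2)
E
python3 - <<'E'
from h import *
for n in ['side','top','wrist']:
    c=snap(n,n+'0'); print(n,c['fx'],c['D'],*[np.round(p,3).tolist() for p in pose(c)])
print(c['state'],c['hand_eye'])
E
```

```text
side 449.45930661723344 [0.03978898 0.         0.         0.         0.        ] [202.385, -586.615, 811.601] [-2.311, 0.576, -0.226]
top 367.8815802962528 [-0.07012136  0.          0.          0.          0.        ] [403.578, 0.903, 833.011] [-2.136, 2.134, -0.196]
wrist 298.8051624469736 [-0.02906441  0.          0.          0.          0.        ] [150.809, 611.685, 372.83] [[0.352, 0.896, 0.272], [0.936, -0.337, -0.103], [-0.0, 0.291, -0.957]]
{'t': 0.1, 'joints': array([ 1.19201200e+00,  4.23786401e-01,  1.63061989e+00, -1.48371225e-05,
        1.08861704e+00, -1.90128189e-02]), 'qd': array([-0.00024237, -0.001282  , -0.00191371,  0.00085707, -0.00122205,
        0.00085272]), 'joint_torque': array([ 3.80397123e-04, -5.58425868e+01, -2.82445765e+01,  2.63933975e-05,
        3.07332433e-03, -8.49095727e-06]), 'ee_pos': array([219.84209955, 584.53171278, 238.60722006]), 'ee_rot': array([-5.62025822e-01, -3.09063607e+00,  2.20688493e-03]), 'contact_force': array([-0.27788762,  0.03020344,  0.0148086 ]), 'ft_torque': array([-0.00196008, -0.02189069, -0.00596239]), 'gripper_force': 0.0, 'gripper_width': 85.08436141050326} [[ 4.83706336e-05 -9.56720466e-01 -2.91008502e-01  7.41748262e+01]
 [ 9.99999289e-01 -3.00564689e-04  1.15435455e-03  9.19305920e-01]
 [-1.19186150e-03 -2.91008351e-01  9.56719770e-01 -1.34223599e+02]
 [ 0.00000000e+00  0.00000000e+00  0.00000000e+00  1.00000000e+00]]
```

```bash
python3 -c "
import cv2
a=[cv2.imread(f'pics/{n}0.png') for n in ('top','side')]
cv2.imwrite('pics/top0v.png',a[0])"
```

```text
(no output)
```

View pics/top0.png

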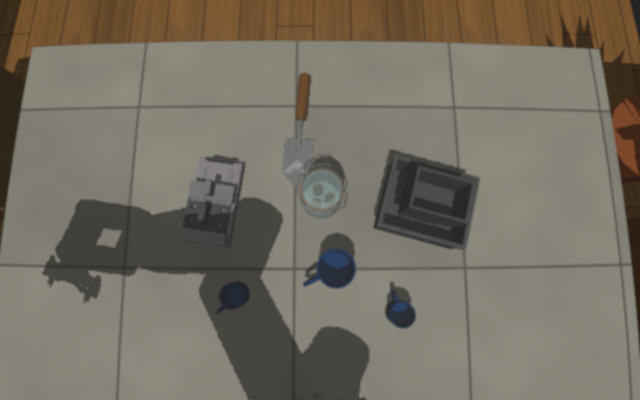

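View pics/side0.png

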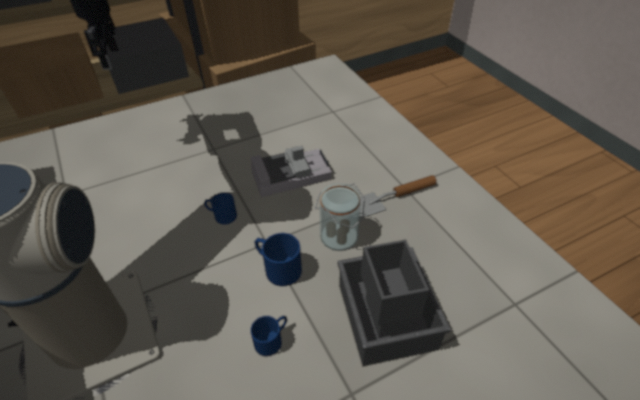

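The top view shows the vise at (213,200), with its open end up, the tab near (225,185) and the dark cap near (210,212). The jar is at (322,192), the planter at (428,198) and the trowel at (300,130). There are three mugs at (336,268), (234,295) and (400,313). The largest is (336,268), and it's only an obstacle here. Next I'll get coarse positions.

```bash
sed -i "s/np.array(c\['rotation'\],float)/R.from_rotvec(np.array(c['rotation'],float)).as_matrix()/" h.py
python3 - <<'E'
from h import *
c=load('top0')
def p(n,uv,z): print(n,plane(c,uv,z).round(0).tolist())
p('bed corners',[(200,157),(244,162),(183,240),(230,247)],30)
p('tab',[(225,185)],90);p('jar',[(322,192)],140)
p('mug',[(336,268)],85)
p('rim upper corners',[(408,163),(477,178),(398,210),(463,222)],165)
p('planter lower',[(392,151),(479,175),(376,230),(464,247)],85)
s=load('side0');p2=lambda n,uv,z: print(n,plane(s,uv,z).round(0).tolist())
p2('tab',[(295,150)],90);p2('jar',[(341,196)],140);p2('planter rim',[(363,249),(408,242),(434,290),(386,303)],165)
E
```

```text
bed corners [[636.0, 267.0, 30.0], [624.0, 166.0, 30.0], [448.0, 294.0, 30.0], [434.0, 190.0, 30.0]]
tab [[559.0, 192.0, 90.0]]
jar [[535.0, -8.0, 140.0]]
mug [[390.0, -37.0, 85.0]]
rim upper corners [[586.0, -170.0, 165.0], [557.0, -301.0, 165.0], [496.0, -148.0, 165.0], [474.0, -269.0, 165.0]]
planter lower [[634.0, -158.0, 85.0], [582.0, -343.0, 85.0], [466.0, -119.0, 85.0], [431.0, -300.0, 85.0]]
tab [[547.0, 225.0, 90.0]]
jar [[543.0, -14.0, 140.0]]
planter rim [[499.0, -172.0, 165.0], [581.0, -197.0, 165.0], [559.0, -302.0, 165.0], [474.0, -285.0, 165.0]]
```

Call:
send_rows:
  motion:
    - {"dp":[-0.0406,-0.0227,-0.004],"yaw":0,"gripper":-1}
    - {"dp":[-0.0406,-0.0227,-0.004],"yaw":0,"gripper":-1}
    - {"dp":[-0.0406,-0.0227,-0.004],"yaw":0,"gripper":-1}
    - {"dp":[-0.0406,-0.0227,-0.004],"yaw":0,"gripper":-1}
    - {"dp":[-0.0406,-0.0227,-0.004],"yaw":0,"gripper":-1}
    - {"dp":[-0.0406,-0.0227,-0.004],"yaw":0,"gripper":-1}
    - {"dp":[-0.0406,-0.0227,-0.004],"yaw":0,"gripper":-1}
    - {"dp":[-0.0406,-0.0227,-0.004],"yaw":0,"gripper":-1}

```text
t: 0.95
ee_pos: [460.9, 298.9, 271.4]
ee_rot: [-0.562, -3.091, 0.0]
contact_force: [0.8, -0.2, -0.6]
gripper_width: 85.6
gripper_force: 0.0
```

Call:
send_rows:
  motion:
    - {"dp":[-0.0406,-0.0227,0],"yaw":0,"gripper":-1}
    - {"dp":[-0.0406,-0.0227,0],"yaw":0,"gripper":-1}
    - {"dp":[0,0,0],"yaw":-0.76,"gripper":-1}
    - {"dp":[0,0,0],"yaw":-0.76,"gripper":-1}
    - {"dp":[0,0,0],"yaw":0,"gripper":-1}
    - {"dp":[0,0,0],"yaw":0,"gripper":-1}

```text
t: 1.55
ee_pos: [519.9, 229.6, 271.1]
ee_rot: [-0.211, -3.134, 0.0]
contact_force: [0.2, -0.0, 1.0]
gripper_width: 85.9
gripper_force: 0.0
```

Run:
```python
from h import *
c=snap('wrist','w1');s=c['state'];print(s['t'],s['ee_pos'],R.from_rotvec(s['ee_rot']).as_matrix().round(3).tolist(),s['joints'].round(2))
cv2.imwrite('pics/w1v.png',cv2.resize(cv2.convertScaleAbs(c['color'][...,::-1],alpha=1.6),(800,500),interpolation=cv2.INTER_CUBIC))
```

```text
1.55 [519.89556712 229.58067221 271.12212709] [[-0.991, 0.134, -0.0], [0.134, 0.991, -0.0], [0.0, -0.0, -1.0]] [ 0.39  0.3   1.73  0.    1.11 -1.04]
```

View pics/w1v.png

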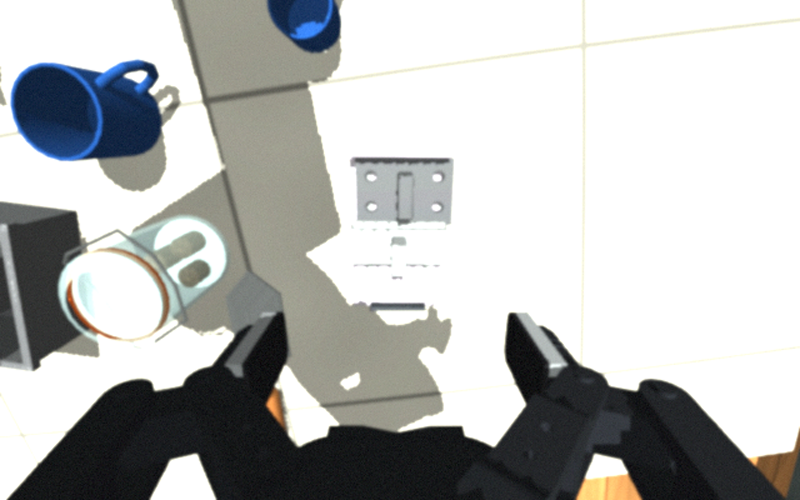

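The wrist view shows the cap plate with four holes, centred near (405,192), with its fin at (405,197). The jaw and its tab are near (398,250), overexposed by my brightening. I'll enlarge an unbrightened crop.

Run:
```python
import cv2
a=cv2.imread('pics/w1.png')[115:260,260:385]
cv2.imwrite('pics/w1c.png',cv2.resize(a,None,fx=4,fy=4,interpolation=cv2.INTER_CUBIC))
```

```text
(no output)
```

View pics/w1c.png

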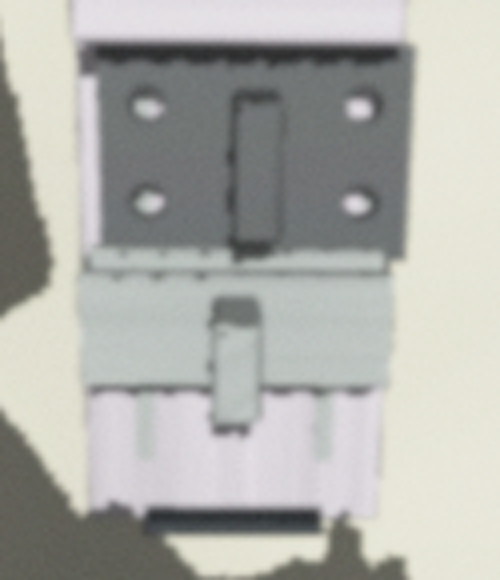

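The crop shows the tab's top face at about (313–325, 196–221), centre (319.2,208.5), and the fin's top centred near (325,158). The holes centre on (323.6,153.7). I'll cast these onto planes and take a second, shifted view on the way.

Run:
```python
from h import *
c=load('w1')
f=lambda l:[(260+(x)/4-.4,115+(y)/4-.4) for x,y in l]
for n,l,z in [('tab',[(213,323),(262,323),(260,425),(212,425)],90),('fin',[(238,103),(282,103),(280,240),(236,240)],76),('holes',[(149,107),(361,107),(357,202),(150,203)],40),('jaw',[(80,280),(392,275),(388,385),(88,388)],57)]:
    P=plane(c,f(l),z); print(n,P.round(0)[:,:2].tolist(),P.mean(0).round(1)); d=P[3]-P[0];e=P[1]-P[0];print(np.degrees(np.arctan2(d[1],d[0])),np.linalg.norm(d),np.linalg.norm(e))
```

```text
tab [[539.0, 225.0], [541.0, 238.0], [570.0, 234.0], [568.0, 220.0]] [554.5 229.   90. ]
-8.444030032184362 30.04952616774983 13.482642050432851
fin [[482.0, 239.0], [483.0, 251.0], [521.0, 246.0], [520.0, 234.0]] [501.5 242.4  76. ]
-8.405380138222734 38.143480298992706 11.988870216555199
holes [[483.0, 212.0], [492.0, 276.0], [521.0, 272.0], [512.0, 208.0]] [502.  241.9  40. ]
-8.162291083739177 29.41647678091667 64.14933112287805
jaw [[530.0, 185.0], [541.0, 278.0], [575.0, 274.0], [564.0, 182.0]] [552.4 229.7  57. ]
-5.643384816979987 34.46243819306275 93.80795425847471
```

Call:
send_rows:
  motion:
    - {"dp":[-0.03,0.0,0],"yaw":0,"gripper":-1}
    - {"dp":[-0.03,0.0,0.02],"yaw":0,"gripper":-1}
    - {"dp":[0,0,0.03],"yaw":0,"gripper":-1}
    - {"dp":[0,0,0],"yaw":0,"gripper":-1}

```text
t: 2.0
ee_pos: [577.4, 221.0, 217.3]
ee_rot: [-0.209, -3.128, 0.005]
contact_force: [-0.8, 0.0, -0.6]
gripper_width: 85.0
gripper_force: 0.0
```

Run:
```python
from h import *
c=snap('wrist','w2');print(c['state']['ee_pos'])
print(proj(c,[[549,228,90],[503,233,76],[503,233,40]]))
a=c['color'][60:260,200:440,::-1]
cv2.imwrite('pics/w2c.png',cv2.resize(a,None,fx=3,fy=3,interpolation=cv2.INTER_CUBIC))
```

```text
[577.38649824 221.02508365 217.33676904]
[[318.91953353 160.86351406]
 [317.6386081  106.42169765]
 [317.5612706  106.72545655]]
```

View pics/w2c.png

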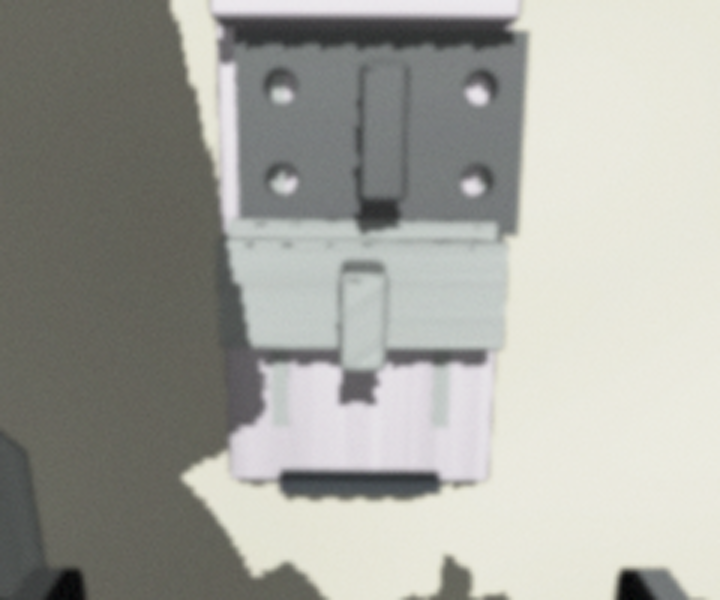

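The second view shows the tab's top at crop (341–387, 272–370) and the fin's top at (361–407, 65–198). I'll triangulate both.

Run:
```python
from h import *
a=load('w1');b=load('w2')
f=lambda l:[(260+(x)/4-.4,115+(y)/4-.4) for x,y in l]
g=lambda l:[(200+(x)/3-.33,60+(y)/3-.33) for x,y in l]
for n,l,m,z in [('tab',[(213,323),(262,323),(260,425),(212,425)],[(341,272),(387,272),(385,370),(340,370)],90),('fin',[(238,103),(282,103),(280,240),(236,240)],[(363,65),(408,65),(404,198),(360,199)],76),('holes',[(149,107),(361,107),(357,202),(150,203)],[(282,87),(481,88),(474,181),(284,180)],40)]:
    u,v=f(l),g(m); T=np.array([tri([(a,p),(b,q)])[0] for p,q in zip(u,v)]); print(n,T.mean(0).round(1),T[:,2].round(0))
    P=plane(b,v,z); d=P[3]-P[0]; e=P[2]-P[1]; d=d+e; print(P.mean(0).round(1),np.degrees(np.arctan2(d[1],d[0])))
s=b['state'];print(R.from_rotvec(s['ee_rot']).as_matrix().round(3).tolist())
```

```text
tab [554.6 229.   89.4] [87. 87. 92. 91.]
[554.6 228.9  90. ] -8.264333386395288
fin [502.  242.3  72.3] [71. 72. 74. 72.]
[502.1 242.   76. ] -8.627493743584614
holes [502.1 242.   39.9] [42. 41. 37. 40.]
[502.1 242.1  40. ] -8.725078254434532
[[-0.991, 0.133, -0.007], [0.133, 0.991, -0.003], [0.007, -0.003, -1.0]]
```

Heights check out: tab 89 against 90, holes 40 against 40, fin about 72–76. Vise yaw is about -8.4°. I'll go above the tab.

Call:
send_rows:
  motion:
    - {"dp":[0.0122,0.0022,0.035],"yaw":0.09,"gripper":-1}
    - {"dp":[0.0122,0.0022,0.035],"yaw":0,"gripper":-1}
    - {"dp":[0,0,0.04],"yaw":0,"gripper":-1}
    - {"dp":[0,0,0],"yaw":0,"gripper":-1}
    - {"dp":[0,0,0],"yaw":0,"gripper":-1}
    - {"dp":[0,0,0],"yaw":0,"gripper":-1}

```text
t: 2.65
ee_pos: [557.8, 230.2, 114.2]
ee_rot: [0.228, 3.129, 0.003]
contact_force: [0.1, 0.6, 0.4]
gripper_width: 85.3
gripper_force: 0.0
```

Call:
send_rows:
  motion:
    - {"dp":[0.003,-0.0015,0.021],"yaw":0,"gripper":-1}
    - {"dp":[0,0,0.021],"yaw":0,"gripper":-1}
    - {"dp":[0,0,0],"yaw":0,"gripper":-1}
    - {"dp":[0,0,0],"yaw":0,"gripper":-1}
    - {"dp":[0,0,0],"yaw":0,"gripper":-1}

```text
t: 3.15
ee_pos: [554.2, 228.9, 71.3]
ee_rot: [0.228, 3.13, 0.002]
contact_force: [0.1, -0.2, 0.3]
gripper_width: 85.5
gripper_force: 0.0
```

Call:
send_rows:
  motion:
    - {"dp":[0,0,0],"yaw":0,"gripper":1}
    - {"dp":[0,0,0],"yaw":0,"gripper":1}
    - {"dp":[0,0,0],"yaw":0,"gripper":1}
    - {"dp":[0,0,0],"yaw":0,"gripper":1}
    - {"dp":[0,0,0],"yaw":0,"gripper":1}
    - {"dp":[0,0,0],"yaw":0,"gripper":1}
    - {"dp":[0,0,0],"yaw":0,"gripper":1}
    - {"dp":[0,0,0],"yaw":0,"gripper":1}

```text
t: 3.95
ee_pos: [552.8, 227.8, 69.5]
ee_rot: [-0.227, -3.133, 0.001]
contact_force: [-1.0, -5.4, 6.1]
gripper_width: 13.3
gripper_force: 59.3
```

Call:
send_rows:
  motion:
    - {"dp":[-0.005,0,0],"yaw":0,"gripper":1}
    - {"dp":[-0.008,0,0],"yaw":0,"gripper":1}
    - {"dp":[-0.008,0,0],"yaw":0,"gripper":1}
    - {"dp":[-0.008,0,0],"yaw":0,"gripper":1}
    - {"dp":[-0.008,0,0],"yaw":0,"gripper":1}
    - {"dp":[-0.008,0,0],"yaw":0,"gripper":1}
    - {"dp":[-0.004,0,0],"yaw":0,"gripper":1}
    - {"dp":[0,0,0],"yaw":0,"gripper":1}

```text
t: 4.75
ee_pos: [601.8, 220.9, 69.5]
ee_rot: [0.228, 3.133, -0.001]
contact_force: [-0.1, -4.0, 4.3]
gripper_width: 12.8
gripper_force: 59.2
```

Call:
send_rows:
  motion:
    - {"dp":[0,0,0],"yaw":0,"gripper":1}
    - {"dp":[0,0,0],"yaw":0,"gripper":1}

```text
t: 4.95
ee_pos: [601.8, 220.9, 69.6]
ee_rot: [0.228, 3.132, -0.0]
contact_force: [1.3, -5.5, 3.7]
gripper_width: 13.3
gripper_force: 59.1
```

The jaw travelled 49.5 mm. Release and rise.

Call:
send_rows:
  motion:
    - {"dp":[0,0,0],"yaw":0,"gripper":-1}
    - {"dp":[0,0,0],"yaw":0,"gripper":-1}
    - {"dp":[0,0,0],"yaw":0,"gripper":-1}
    - {"dp":[0,0,0],"yaw":0,"gripper":-1}
    - {"dp":[0,0,0],"yaw":0,"gripper":-1}
    - {"dp":[0,0,0],"yaw":0,"gripper":-1}

```text
t: 5.55
ee_pos: [601.3, 221.3, 69.3]
ee_rot: [-0.228, -3.133, -0.0]
contact_force: [-0.5, 0.6, 1.0]
gripper_width: 85.3
gripper_force: 0.0
```

Call:
send_rows:
  motion:
    - {"dp":[0,0,-0.02],"yaw":0,"gripper":-1}
    - {"dp":[0,0,-0.04],"yaw":0,"gripper":-1}
    - {"dp":[0.04,0,-0.02],"yaw":0,"gripper":-1}
    - {"dp":[0.04,0.003,0],"yaw":0,"gripper":-1}
    - {"dp":[0.02,0.003,0],"yaw":0,"gripper":-1}
    - {"dp":[0,0,0],"yaw":0,"gripper":-1}
    - {"dp":[0,0,0],"yaw":0,"gripper":-1}
    - {"dp":[0,0,0],"yaw":0,"gripper":-1}

```text
t: 6.35
ee_pos: [504.5, 241.8, 149.5]
ee_rot: [0.228, 3.132, 0.001]
contact_force: [0.2, 0.8, 0.4]
gripper_width: 85.9
gripper_force: 0.0
```

Run:
```python
from h import *
c=snap('wrist','w3');print(c['state']['ee_pos'],R.from_rotvec(c['state']['ee_rot']).as_matrix().round(3).tolist(),proj(c,[502,242,76]))
snap('top','top1')
cv2.imwrite('pics/w3v.png',c['color'][...,::-1])
```

```text
[504.49415644 241.77663102 149.51680794] [[-0.989, 0.145, 0.001], [0.145, 0.989, 0.0], [-0.001, 0.001, -1.0]] [[314.41983631 208.25637042]]
```

View pics/w3v.png

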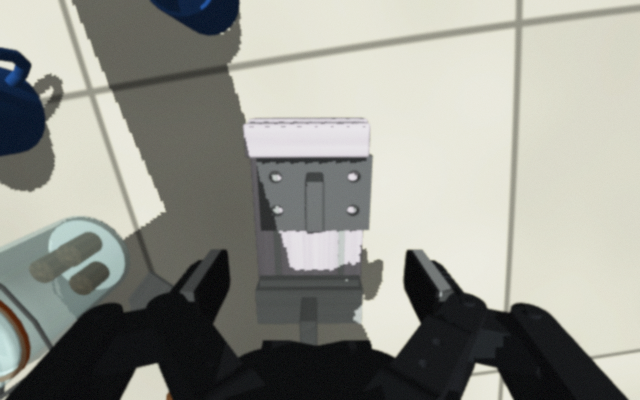

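The jaw is open, and the cap still lies on the bed with its fin top near (315,206), as predicted (314,208). Descend and grip.

Call:
send_rows:
  motion:
    - {"dp":[0.0025,0,0.035],"yaw":0,"gripper":-1}
    - {"dp":[0,0,0.035],"yaw":0,"gripper":-1}
    - {"dp":[0,0,0.023],"yaw":0,"gripper":-1}
    - {"dp":[0,0,0],"yaw":0,"gripper":-1}
    - {"dp":[0,0,0],"yaw":0,"gripper":-1}
    - {"dp":[0,0,0],"yaw":0,"gripper":-1}

```text
t: 7.05
ee_pos: [502.0, 242.4, 57.5]
ee_rot: [0.228, 3.131, 0.002]
contact_force: [0.0, 0.6, -0.1]
gripper_width: 85.2
gripper_force: 0.0
```

Call:
send_rows:
  motion:
    - {"dp":[0,0,0],"yaw":0,"gripper":1}
    - {"dp":[0,0,0],"yaw":0,"gripper":1}
    - {"dp":[0,0,0],"yaw":0,"gripper":1}
    - {"dp":[0,0,0],"yaw":0,"gripper":1}
    - {"dp":[0,0,0],"yaw":0,"gripper":1}
    - {"dp":[0,0,0],"yaw":0,"gripper":1}
    - {"dp":[0,0,0],"yaw":0,"gripper":1}
    - {"dp":[0,0,0],"yaw":0,"gripper":1}

```text
t: 7.85
ee_pos: [501.1, 242.2, 56.7]
ee_rot: [0.228, 3.133, 0.001]
contact_force: [-0.2, 0.2, 5.8]
gripper_width: 13.1
gripper_force: 59.5
```

Call:
send_rows:
  motion:
    - {"dp":[0,0,-0.01],"yaw":0,"gripper":1}
    - {"dp":[0,0,-0.02],"yaw":0,"gripper":1}
    - {"dp":[0,0,-0.03],"yaw":0,"gripper":1}
    - {"dp":[0,0,-0.04],"yaw":0,"gripper":1}
    - {"dp":[0,0,-0.04],"yaw":0,"gripper":1}
    - {"dp":[0,0,-0.035],"yaw":0,"gripper":1}
    - {"dp":[0,0,-0.025],"yaw":0,"gripper":1}
    - {"dp":[0,0,0],"yaw":0,"gripper":1}

```text
t: 8.65
ee_pos: [502.5, 242.8, 260.6]
ee_rot: [0.228, 3.127, 0.005]
contact_force: [-0.3, 0.2, -0.5]
gripper_width: 12.8
gripper_force: 58.9
```

Call:
send_rows:
  motion:
    - {"dp":[-0.006,-0.02,0],"yaw":0,"gripper":1}
    - {"dp":[-0.0115,-0.037,0],"yaw":0,"gripper":1}
    - {"dp":[-0.0115,-0.037,0],"yaw":0,"gripper":1}
    - {"dp":[-0.0115,-0.037,0],"yaw":0,"gripper":1}
    - {"dp":[-0.0115,-0.037,0],"yaw":0,"gripper":1}
    - {"dp":[-0.0115,-0.037,0],"yaw":0,"gripper":1}
    - {"dp":[-0.0115,-0.037,0],"yaw":0,"gripper":1}
    - {"dp":[0,0,0],"yaw":0,"gripper":1}

```text
t: 9.45
ee_pos: [539.6, -12.0, 255.1]
ee_rot: [-0.234, -3.131, 0.002]
contact_force: [0.9, 0.1, -0.1]
gripper_width: 12.8
gripper_force: 58.9
```

Call:
send_rows:
  motion:
    - {"dp":[0,0,0],"yaw":0,"gripper":1}
    - {"dp":[0,0,0],"yaw":0,"gripper":1}
    - {"dp":[0,0,0],"yaw":0,"gripper":1}

```text
t: 9.75
ee_pos: [539.5, -7.2, 255.9]
ee_rot: [-0.226, -3.133, -0.0]
contact_force: [-0.5, 0.2, -1.3]
gripper_width: 13.1
gripper_force: 58.9
```

Run:
```python
from h import *
c=snap('wrist','w4');s=c['state'];print(s['ee_pos'],s['joints'].round(2))
snap('top','top2');snap('side','side2')
```

```text
[539.52393056  -7.18668963 255.91896764] [-0.04  0.28  1.8   0.    1.06 -1.46]
```

View pics/w4.png

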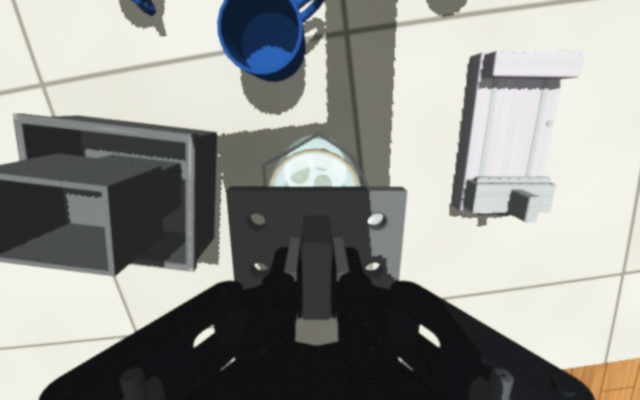

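The cap is held level over the jar. The planter's upper tier is at left, rim corners near (47,155), (160,165) and (115,272). I'll move to get two clean views of the rim with the cap well clear of it.

Call:
send_rows:
  motion:
    - {"dp":[-0.024,-0.0243,0],"yaw":0,"gripper":1}
    - {"dp":[-0.024,-0.0243,0],"yaw":0,"gripper":1}
    - {"dp":[-0.024,-0.0243,0],"yaw":0,"gripper":1}
    - {"dp":[-0.024,-0.0243,0],"yaw":0,"gripper":1}
    - {"dp":[0,0,0],"yaw":0,"gripper":1}
    - {"dp":[0,0,0],"yaw":0,"gripper":1}
    - {"dp":[0,0,0],"yaw":0,"gripper":1}
    - {"dp":[0,0,0],"yaw":0,"gripper":1}

```text
t: 10.7
ee_pos: [620.3, -117.2, 256.4]
ee_rot: [-0.226, -3.133, -0.0]
contact_force: [-0.5, -0.3, -1.3]
gripper_width: 12.7
gripper_force: 59.0
```

Run:
```python
from h import *
c=snap('wrist','w5');s=c['state'];print(s['ee_pos'],R.from_rotvec(s['ee_rot']).as_matrix().round(3).tolist())
```

```text
[ 620.29154663 -117.22830141  256.38080566] [[-0.99, 0.144, -0.0], [0.144, 0.99, 0.0], [0.0, 0.0, -1.0]]
```

Call:
send_rows:
  motion:
    - {"dp":[-0.01,-0.03,-0.015],"yaw":0,"gripper":1}
    - {"dp":[-0.01,-0.03,-0.015],"yaw":0,"gripper":1}
    - {"dp":[-0.005,-0.03,-0.015],"yaw":0,"gripper":1}
    - {"dp":[0,0,0],"yaw":0,"gripper":1}
    - {"dp":[0,0,0],"yaw":0,"gripper":1}
    - {"dp":[0,0,0],"yaw":0,"gripper":1}
    - {"dp":[0,0,0],"yaw":0,"gripper":1}

```text
t: 11.45
ee_pos: [632.2, -209.7, 300.6]
ee_rot: [-0.226, -3.132, -0.001]
contact_force: [0.5, -0.3, -1.2]
gripper_width: 12.9
gripper_force: 59.0
```

Run:
```python
from h import *
c=snap('wrist','w6');s=c['state'];print(s['ee_pos'],R.from_rotvec(s['ee_rot']).as_matrix().round(3).tolist())
a=cv2.convertScaleAbs(load('w5')['color'][20:300,60:380,::-1],alpha=1.8);b=cv2.convertScaleAbs(c['color'][20:300,140:460,::-1],alpha=1.8)
cv2.imwrite('pics/w56.png',cv2.resize(np.hstack([a,b]),(800,350),interpolation=cv2.INTER_CUBIC))
```

```text
[ 632.16488798 -209.66235953  300.61108828] [[-0.99, 0.144, -0.001], [0.144, 0.99, 0.001], [0.001, 0.0, -1.0]]
```

View pics/w56.png

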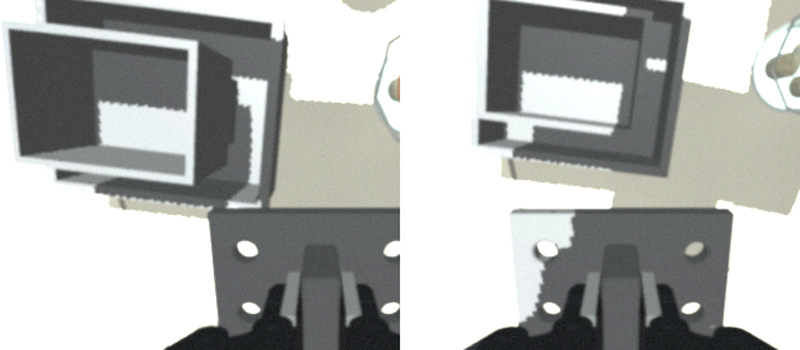

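The left panel (w5) shows the whole upper rim, with outer corners near (4,25), (200,41), (194,185) and (10,160). The right panel (w6) shows it near x 476–636, y 0–130. I'll enlarge both with gamma to read the corners.

Run:
```python
from h import *
a=load('w5')['color'][25:185,55:225,::-1];b=load('w6')['color'][0:160,310:480,::-1]
b=load('w6')['color'][0:160,175+140-130:175+140-130+170,::-1]
m=np.hstack([a,b]); m=(255*np.clip(m/150.,0,1)**.6).astype(np.uint8)
m=cv2.resize(m,None,fx=2.35,fy=2.35,interpolation=cv2.INTER_CUBIC);print(m.shape)
cv2.imwrite('pics/rim.png',m)
```

```text
(376, 799, 3)
```

View pics/rim.png

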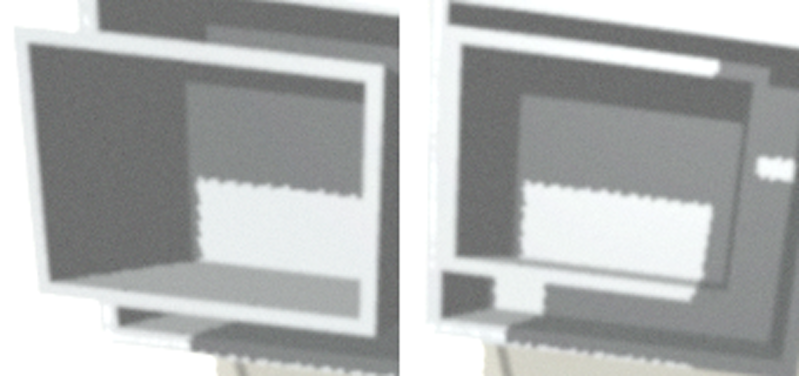

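In the enlarged pair, the mouth's inner corners are at (28,45), (367,79), (360,320) and (50,280) on the left, and (462,45), (753,80), (728,288) and (456,258) on the right.

Run:
```python
from h import *
a=load('w5');b=load('w6')
L=np.array([(28,45),(367,79),(360,320),(50,280)])/2.35-.3+[55,25]
O=np.array([(15,30),(384,66),(376,335),(40,290)])/2.35-.3+[55,25]
Q=(np.array([(462,45),(753,80),(728,288),(456,258)])-[399.5,0])/2.35-.3+[185,0]
def show(n,P):
    # order: TL(-y,near) TR(+y,near) BR(+y,far) BL(-y,far)
    y=P[1]-P[0]+P[2]-P[3]; x=P[3]-P[0]+P[2]-P[1]
    print(n,P.round(1).tolist(),'\n  c',P.mean(0).round(1),'len x,y',np.linalg.norm(x)/2,np.linalg.norm(y)/2,'yaw',np.degrees([np.arctan2(x[1],x[0]),np.arctan2(-y[0],y[1])]).round(1))
show('w5 in',plane(a,L,165));show('w5 out',plane(a,O,165));show('w6 in',plane(b,Q,165))
show('tri',np.array([tri([(a,p),(b,q)])[0] for p,q in zip(L,Q)]))
```

```text
w5 in [[478.7, -272.0, 165.0], [504.1, -173.4, 165.0], [574.2, -193.0, 165.0], [546.4, -290.4, 165.0]] 
  c [ 525.9 -232.2  165. ] len x,y 71.45071140408736 101.58438947037622 yaw [-15.4 -15.2]
w5 out [[474.1, -274.5, 165.0], [501.4, -167.6, 165.0], [579.8, -189.0, 165.0], [549.0, -295.0, 165.0]] 
  c [ 526.1 -231.5  165. ] len x,y 79.41620240227782 110.35884767396198 yaw [-15.3 -15.3]
w6 in [[478.5, -271.8, 165.0], [504.2, -174.2, 165.0], [572.8, -192.4, 165.0], [547.4, -290.7, 165.0]] 
  c [ 525.7 -232.3  165. ] len x,y 71.16574236005361 101.20108329260954 yaw [-15.1 -14.6]
tri [[478.8, -271.7, 165.4], [503.7, -174.1, 162.9], [573.4, -192.4, 166.8], [546.9, -291.0, 164.2]] 
  c [ 525.7 -232.3  164.8] len x,y 71.39653161379215 101.48175003551569 yaw [-15.3 -14.7]
```

Rim height 164.8 and mouth 71.4×101.5 match the text. The centre is (525.8,-232.2) with yaw -15.1°. Now I'll check the cap's offset in the hand from its holes.

Run:
```python
from h import *
b=load('w6');s=b['state']
h=(np.array([(547,249),(694,249),(690,308),(551,308)])-[400,0])/1.25-.1+[140,20]
Rm=R.from_rotvec(s['ee_rot']).as_matrix()
for dz in (14,16.7,20):
    P=plane(b,h,s['ee_pos'][2]-dz);q=(P-s['ee_pos'])@Rm
    y=q[1]-q[0]+q[2]-q[3];print(dz,q.mean(0).round(1),np.linalg.norm(q[1]-q[0]),np.degrees(np.arctan2(-y[0],y[1])))
Rt=np.array([525.8,-232.2,0])-s['ee_pos'];print((Rt@Rm).round(1), s['ee_pos'])
```

```text
14 [ 2.8  1.1 14. ] 62.433877231038146 0.03966187473385837
16.7 [ 1.5  1.1 16.7] 63.57036435555473 0.03966187473386273
20 [-0.   1.1 20. ] 64.95940417440835 0.039661874733912396
[101.6 -37.7 300.7] [ 632.16488798 -209.66235953  300.61108828]
```

Call:
send_rows:
  motion:
    - {"dp":[0.02,-0.0077,0],"yaw":0,"gripper":1}
    - {"dp":[0.028,-0.01,0],"yaw":0,"gripper":1}
    - {"dp":[0.028,-0.01,0],"yaw":0,"gripper":1}
    - {"dp":[0.0256,-0.01,0],"yaw":0,"gripper":1}
    - {"dp":[0,0,0],"yaw":0.39,"gripper":1}
    - {"dp":[0,0,0],"yaw":0.4,"gripper":1}
    - {"dp":[0,0,0],"yaw":0,"gripper":1}
    - {"dp":[0,0,0],"yaw":0,"gripper":1}

```text
t: 12.3
ee_pos: [526.6, -233.1, 301.2]
ee_rot: [-0.41, -3.114, -0.0]
contact_force: [-0.8, -0.8, -0.9]
gripper_width: 13.0
gripper_force: 59.0
```

Call:
send_rows:
  motion:
    - {"dp":[0,0,0.02],"yaw":0,"gripper":1}
    - {"dp":[0,0,0.02],"yaw":0,"gripper":1}
    - {"dp":[0,0,0.01],"yaw":0,"gripper":1}
    - {"dp":[0,0,0],"yaw":0,"gripper":1}
    - {"dp":[0,0,0],"yaw":0,"gripper":1}
    - {"dp":[0,0,0],"yaw":0,"gripper":1}

```text
t: 12.9
ee_pos: [527.2, -233.8, 252.3]
ee_rot: [0.412, 3.113, -0.001]
contact_force: [-0.4, 0.2, -0.6]
gripper_width: 12.7
gripper_force: 59.0
```

Run:
```python
from h import *
s=r.read_state();Rm=R.from_rotvec(s['ee_rot']).as_matrix();print(s['ee_pos'],np.degrees(np.arctan2(-Rm[0,1],Rm[1,1])),((np.array([525.8,-232.2,203.5])-s['ee_pos'])@Rm).round(1))
```

```text
[ 527.21457138 -233.84076023  252.30719892] -15.09291214664493 [ 1.9  1.2 48.8]
```

Call:
send_rows:
  motion:
    - {"dp":[0.0015,0.0012,0.012],"yaw":0,"gripper":1}
    - {"dp":[0,0,0.012],"yaw":0,"gripper":1}
    - {"dp":[0,0,0.012],"yaw":0,"gripper":1}
    - {"dp":[0,0,0.008],"yaw":0,"gripper":1}
    - {"dp":[0,0,0.004],"yaw":0,"gripper":1}
    - {"dp":[0,0,0],"yaw":0,"gripper":1}
    - {"dp":[0,0,0],"yaw":0,"gripper":1}
    - {"dp":[0,0,0],"yaw":0,"gripper":1}

```text
t: 13.7
ee_pos: [525.8, -232.2, 203.8]
ee_rot: [0.413, 3.113, -0.0]
contact_force: [0.7, -0.2, -0.8]
gripper_width: 12.6
gripper_force: 59.0
```

Run:
```python
from h import *
a=snap('side','s9');c=snap('wrist','w9')
s=c['state'];print(s['ee_pos'],s['contact_force'],np.abs(s['qd']).max())
m=np.hstack([a['color'][180:380,300:500,::-1],c['color'][200:400,220:420,::-1]])
m=(255*np.clip(m/170.,0,1)**.7).astype(np.uint8)
cv2.imwrite('pics/fin.png',cv2.resize(m,(800,400),interpolation=cv2.INTER_CUBIC))
b=load('side0') 
# predicted plate underside corners & rim corners in the side view, crop pixels
Rz=R.from_euler('z',-15.1,degrees=True).as_matrix();o=np.array([525.8,-232.2,0])
k=np.array([[-1,-1],[-1,1],[1,1],[1,-1]])
for hx,hy,z in((33,48,186),(33,48,176),(41,56,165)):
    X=np.c_[k*[hx,hy],np.full(4,0)]@Rz.T+o;X[:,2]=z
    print(z,((proj(a,X)-[300,180])*2).round(0).tolist())
```

```text
[ 525.77102993 -232.19221766  203.82330029] [-0.26796254  0.99038    -1.11572303] 0.002309732487194571
186 [[172.0, 214.0], [137.0, 124.0], [208.0, 112.0], [248.0, 199.0]]
176 [[170.0, 221.0], [137.0, 131.0], [206.0, 119.0], [246.0, 206.0]]
165 [[163.0, 238.0], [125.0, 134.0], [210.0, 118.0], [257.0, 220.0]]
```

View pics/fin.png

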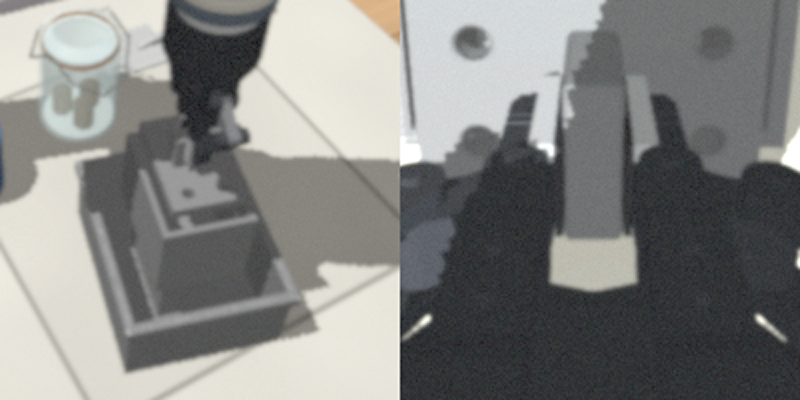

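The final view shows the cap level and centred just above the rim. Its near edge runs about (174,212)–(245,203), against the predicted (172,214)–(248,199). The jar stands upright and the arm is still, so I'm handing in.

```bash
python3 -c "
from workcell import r
print(r.close_job())"
```

```text
the job is handed in; nothing more can be done
None
```

I handed the job in at about 14 s: the vise jaw is slid open about 49.5 mm, and the arm is holding the cap still about 11 mm above the upper rim, centred over the mouth and turned to match it. The hand-in returned no verdict.

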